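# Lever open the organiser's cover and stand the slate in its stand

### The job

Take the flat-bladed knife from the spoon rest, push its blade into the gap under the front lip of the blue organiser's cover and lever the cover fully open with the blade, not the fingers; lay the knife back on the spoon rest. Then slide the little framed slate up out of its slot in the opened compartment and stand it in the middle of the wooden stand's groove, lengthwise and right down on the groove's floor. Leave the cover open and do not disturb the jar, the elephant or the crayon case.

Things in the scene. Friction and masses are not known exactly. Their poses are not given: they have to be found in the camera images.
- organiser: Sky-blue organiser, fixed, clamped to a raised wooden board (150 x 270). Origin on the desk below the centre of the covered compartment; x from its front (lip, towards the robot) to its hinge side, y to the open pen compartments, z up. Covered compartment outer 83 (x) x 108 (y), walls 4, inner floor z 42, rim z 112. Pen compartments y 56 to 136, pens up to z 128; clamp y -116 to -80, up to z 92.
- gap (a point): Middle of the gap's mouth at organiser x -56.5, y 0, z 107.5. A ledge sticks out 15 mm from the front wall, its top at z 103; between it and the overhanging lip of the closed cover is a gap 9 high (z 103 to 112), 15 deep (organiser x -56.5 to the wall at -41.5) and 108 wide, entered along organiser +x.
- slot (a point): Middle of the slot's bottom at organiser x 0, y 0, z 42. Pairs of ribs 45 high on the front and back walls form one slot 11 wide that holds the slate with its faces looking to organiser +-y; 46 mm are free on either side of the slate.
- cover: Sky-blue flat cover, 98 (x) x 112 (y) x 5, no handle. Origin on the hinge line at its underside; closed, its axes match the organiser's and the plate spans x -98 to 0, z 0 to 5; the front 15 mm overhang as a lip. Opening raises the lip; its z axis is vertical when closed, level when the cover is upright, stop at 1.9 rad. The stiff hinge (1 N at the lip) holds the cover where it is left.
- cover_lip (a point): Middle of the free front edge of the cover, at its underside (moves with the cover, 98 mm from the hinge line).
- hinge_line (a point): Middle of the cover's hinge line, fixed, at organiser x 41.5, y 0, z 112; the axis runs along the organiser's y.
- slate: Small slate in a wooden frame, a flat panel 72 (x, width) x 8 (y, thickness) x 64 (z, height), 70 g. Origin at the centre of its lower edge face, z up when upright. At the start it stands in the slot of the covered compartment (lower edge at z 42, upper edge at z 106), hidden until the cover is open.
- stand: Wooden stand, fixed, 100 (x) x 54 (y) x 35 high. Origin under its centre on the desk. A groove runs along its x through its full length, at y = 0: floor at z 13, 14 mm wide up to z 32, 22 mm wide mouth from z 32 to 35.
- knife: Flat-bladed knife, 190 long, 90 g. Origin at the centre of the handle's underside; x points to the blade's tip, z up. Wooden handle 100 (x -50 to 50) x 18 wide (y) x 22 high (z 0 to 22); steel blade x 50 to 140, 18 wide, 2.5 thick, centred at z 11. Centre of mass near x 30. It starts lying on the spoon rest.
- knife_tip (a point): Middle of the knife blade's front edge, knife x 140, z 11.
- rest: Stainless steel spoon rest, fixed, a long oval dish 200 (x) x 90 (y). Origin under its centre on the desk; inner floor at z 5, low round rim up to z 9.
- jar: Bystander: glass votive jar, 64 across, 65 high, origin under its centre.
- elephant: Bystander: wooden elephant figurine, about 100 long, 66 high, origin on the desk below its centre.
- crayon_case: Bystander: closed orange silicone crayon case, 70 x 130 x 24, origin under its centre.
Not all that is in view belongs to the job. What is meant by the knife is not orange, and is the smaller of those in its own colour.

How it is judged (in metres and radians):
On the way, in this order (a step that is already met when the one before it is completed fails the run):
1. the knife's blade is prising the cover up (cover past 0.2 rad with the knife pushing on it) (angle between cover's own z axis and vertical above 0.2 rad and contact force between knife and cover above 0.15 N), for 0.1 s.
2. the cover stands open (past 1.35 rad) (angle between cover's own z axis and vertical above 1.35 rad), for 0.2 s.
At the end, for the whole second after the job is handed in: Cover open past 1.35 rad; knife lying on the spoon rest (handle centre within 70 x 40 mm of its centre, underside under 18 mm high); slate in the stand's groove, on its floor within 6 mm, within 30 mm of its middle, in line within 0.25 rad, leaning under 0.4 rad; both at rest (angle between cover's own z axis and vertical above 1.35 rad and x of knife in the frame of rest between -0.07 and 0.07 m and y of knife in the frame of rest between -0.04 and 0.04 m and z of knife in the frame of rest between 0 and 0.018 m and linear speed of each of knife, slate below 0.02 m/s and x of slate in the frame of stand between -0.03 and 0.03 m and y of slate in the frame of stand between -0.008 and 0.008 m and z of slate in the frame of stand between 0.008 and 0.019 m and angle between the x axis of slate and the x axis of stand, either way round below 0.25 rad and angle between slate's own z axis and vertical below 0.4 rad); the robot touches nothing.
It fails at once if the fingers or the arm push the cover while it is not yet open (before 1.2 rad) (angle between cover's own z axis and vertical below 1.2 rad and contact force between any of the fingers, the arm and cover above 1.5 N).
It fails at once if the glass jar is moved by more than 30 mm (distance of jar from where it was at the start of the episode above 0.03 m).
It fails at once if the wooden elephant is moved by more than 30 mm (distance of elephant from where it was at the start of the episode above 0.03 m).
It fails at once if the crayon case is moved by more than 30 mm (distance of crayon_case from where it was at the start of the episode above 0.03 m).
It also fails if it takes over 72 s, if anything falls off the work surface, if the arm or the gripper's body presses on something with over 40 N, if the wrist force passes 120 N, or if a joint passes its speed limit or range.

### The arm

A 6-joint arm with a two-finger parallel gripper is mounted at the origin on the work surface. World frame = base frame: x ahead of the robot, y to its left, z up, the work surface at z = 0. Lengths are in mm, angles in rad, forces in N, time in s.
With the tool pointing down it reaches from about 350 to 875 mm from the base axis. Payload 4.2 kg.
Tool frame: the origin (TCP) lies at the very end of the fingers, on their centre line; the grasp point (between the pads) lies 19 mm behind it (bot.pinch_z is the distance from the TCP to the grasp point, in mm); z points along the fingers, y is the line along which they close (so a half turn about z gives the same grasp; the last joint's range is limited). The gripper opens to 85 mm and grips with 20 to 120 N. Pads are 22 mm wide; open, the fingers measure 114 mm over their backs; the gripper's body (76 mm by 85 mm) begins 54 mm behind the grasp point. The pads swing forward as they close: fully open they stand 13 mm farther back than shut.
Start: joints at [-0.896, 0.385, 0.008, 0, -1.194, -0.259], TCP at [252.464, -571.718, 231.312] pointing down, gripper open.
Joint ranges: [-3.14, 3.14], [-1.21, 2.06], [-1.07, 1.41], [-3.16, 2.05], [-2.99, -0.16], [-3.1, 3.1]. Speed limits (rad/s): [2.79, 2.79, 3.14, 3.14, 3.14, 3.14].

### API

Orientations are given as [roll, pitch, yaw] about the fixed x, y, z axes, in that order (R = Rz(yaw) Ry(pitch) Rx(roll)).
In Python, from plant import status, eyes, ticket, bot gives the robot as it stands. The module is installed in compiled form; this text tells all that it offers.
- The arm moves only by the shell command python3 -m crank 'ROWS' [FORCE]. ROWS is JSON, one flat list of numbers, 7 for each row, row after row: the shift along the tool's x, y, z in units of 0.05 m (1.0 is 0.05 m), then the turn, a rotation vector about the tool's x, y, z in units of 180 degrees (1.0 is 180 degrees), then the opening, from -1 (shut) to 1 (fully open). In form: [tx, ty, tz, rx, ry, rz, gripper, tx, ty, tz, rx, ry, rz, gripper, ...]. A call has exactly 5 rows; each row shifts and turns the commanded pose from where the row before left it, along the tool's axes as they then stand; what a row does not reach is not made up. A row lasts 1/10 s, in which the tool goes at most 50 mm and 8.59 degrees, less where a joint would pass 70% of its speed; a pose out of reach is approached as far as the arm can. A call with a number of a shift or a turn outside -1 to 1 is refused whole. A call with a gripper value outside its range is refused whole. The fingers move at their own pace and stop on an object; FORCE is the grip in N (left out, the last holds). Time passes only in rows, so rows that do not move let the fingers close, or fill a call up. It gives the time, the measured TCP pose, the force, the opening and the grip force at its end, in the units of the state.
- status.get_obs(): the state, without advancing time (a new reading comes with each control period).
- eyes.camera(name): name is "scene" or "side" or "wrist"; returns the picture (400x640x3 uint8, red, green, blue); there is no depth.
- eyes.get_calibration(name): a dict with "vfov" (degrees; the focal length in pixels is half the picture's height over the tangent of half this angle, whatever the lens; pixels are square), "cx", "cy" (the principal point, pixels), "eye" and "attitude" of the camera in the world. Camera axes: x right, y down, z forward; pixel columns grow to the right and rows downward; lengths in mm; the calibration is good to about 2 mm. A picture is of the moment at which its call begins: read the wrist's pose just before it. get_calibration takes no time and is no camera call; for the wrist camera it gives the pose at the moment of the call.
- ticket.close_job(): hands the job in; it is judged then, once.
The state is a dict: "t": time; "q": joint angles; "joint_vel": joint speeds; "tau": joint torques, N m; "position": TCP position; "ee_rot": TCP orientation; "ft_force": force on the tool from outside, world axes, zero at the start; "wrist_torque": the same for the moment, N m; "width": finger opening in mm; "grasp_force": force on a finger pad.
Only numpy, scipy, OpenCV 4.12 (cv2) and the standard library are available. Lean on these libraries where they do the work, as an engineer would, in place of code of your own. Each camera call takes 0.05 s, during which the arm holds its last target. There are 200 camera calls.

## Working session

There is one attempt and no reset: what is moved stays moved. The work goes in short steps, Python scripts to look and compute and a shell command to move; the robot and the scene stay as the last step left them, time stands still between calls to the robot, and variables do not carry over. Pictures are saved under pics/ and viewed, at most 10 in all, crops included, and the job is handed in when it is done.

```bash
mkdir -p pics; python3 - <<'E'
from plant import status, eyes
import cv2,json
o=status.get_obs();print(o)
for n in("scene","side","wrist"):
    print(n,eyes.get_calibration(n))
    im=eyes.camera(n);cv2.imwrite(f"pics/{n}0.png",im[:,:,::-1])
import numpy as np
a=cv2.imread("pics/scene0.png");b=cv2.imread("pics/side0.png")
E
```

```text
{'t': 0.0, 'q': array([-8.96402758e-01,  3.85559253e-01,  6.65350049e-03, -4.73331345e-04,
       -1.19401175e+00, -2.58615332e-01]), 'joint_vel': array([-7.08973596e-04, -4.31369234e-05, -3.22878825e-04, -3.87567328e-04,
       -1.20345765e-03,  1.29394132e-03]), 'tau': array([-1.01086483e-03, -3.92289627e+01,  1.88403511e+01,  4.18618441e+00,
       -4.70101790e-03, -4.05964244e-06]), 'position': array([ 252.22973253, -571.21787209,  230.23459836]), 'ee_rot': array([ 3.13942951e+00, -1.17350636e-04, -2.72598891e+00]), 'ft_force': array([ 0.47343837,  0.10359957, -0.10564622]), 'wrist_torque': array([ 0.01349285, -0.02209001,  0.00469035]), 'grasp_force': 0.0, 'width': 85.48307203096837}
scene {'vfov': 51.49094901372571, 'cx': 314.8727049941977, 'cy': 201.03802151774988, 'eye': array([1022.22888561,  629.33521449, 1225.15556819]), 'attitude': array([-2.53703779, -0.00652047,  2.3877874 ])}
side {'vfov': 54.789311964171894, 'cx': 314.4377453999687, 'cy': 197.44103156170468, 'eye': array([  79.21857665,  811.05773221, 1086.50949695]), 'attitude': array([-2.44106842,  0.00987005, -2.63432735])}
wrist {'vfov': 59.04208992840366, 'cx': 320.4462266781983, 'cy': 201.62520810912346, 'eye': array([ 188.73611103, -600.47517516,  373.07389872]), 'attitude': array([ 2.86394349e+00, -1.81130637e-03,  1.98550292e+00])}
```

View pics/scene0.png

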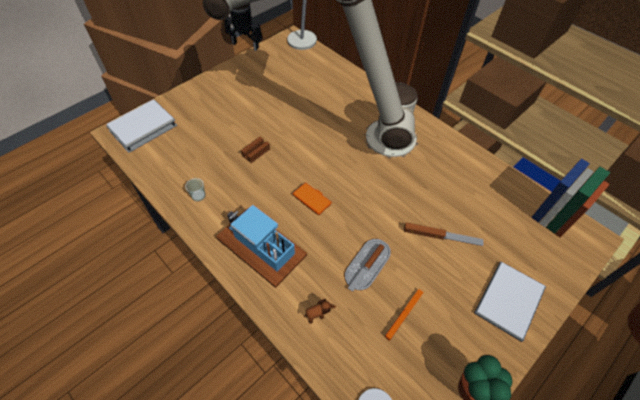

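View pics/side0.png

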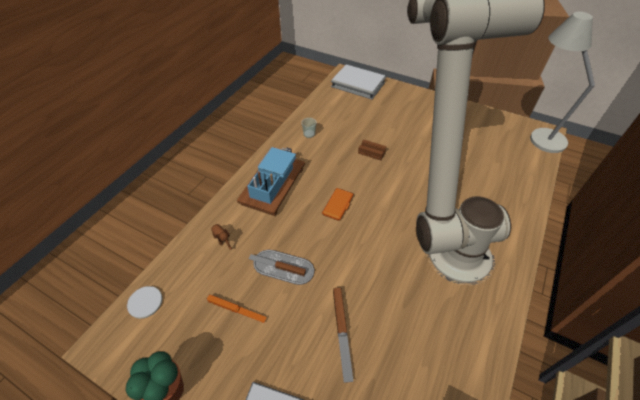

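Scene: organiser at about (262,238), knife on the rest (368,263), stand (255,150), crayon case (311,198), jar (195,189), elephant (318,311). Side: organiser (270,180), rest (283,267), stand (372,150). Now coarse positions from these.

```bash
cat > h.py <<'E'
import numpy as np, cv2
from scipy.spatial.transform import Rotation as R
from plant import status, eyes
def cam(n):
    c=eyes.get_calibration(n); return dict(n=n,f=200/np.tan(np.radians(c['vfov'])/2),cx=c['cx'],cy=c['cy'],e=np.array(c['eye']),R=R.from_euler('xyz',c['attitude']).as_matrix())
def ray(c,p):
    d=c['R']@np.array([(p[0]-c['cx'])/c['f'],(p[1]-c['cy'])/c['f'],1.]); return d/np.linalg.norm(d)
def onz(c,p,z):
    d=ray(c,p); return c['e']+d*(z-c['e'][2])/d[2]
def tri(*cp):
    A=np.zeros((3,3));b=np.zeros(3)
    for c,p in cp:
        d=ray(c,p);M=np.eye(3)-np.outer(d,d);A+=M;b+=M@c['e']
    X=np.linalg.solve(A,b); return X, max(np.linalg.norm((np.eye(3)-np.outer(ray(c,p),ray(c,p)))@(X-c['e'])) for c,p in cp)
def proj(c,X):
    v=c['R'].T@(np.array(X)-c['e']); return c['cx']+c['f']*v[0]/v[2], c['cy']+c['f']*v[1]/v[2]
def shot(n,fn):
    import json
    c=cam(n); im=eyes.camera(n)[:,:,::-1].copy(); cv2.imwrite(f'pics/{fn}.png',im)
    np.savez(f'pics/{fn}.npz',**c); return c,im
def load(fn):
    d=np.load(f'pics/{fn}.npz'); c={k:d[k] for k in d.files}; return c,cv2.imread(f'pics/{fn}.png')
def go(pos,rpy=None,o=None):
    """delta from measured pose to target: tool-axis shift(units) & rotvec(units of 180deg)"""
    o=o or status.get_obs(); Rt=R.from_euler('xyz',o['ee_rot'])
    s=Rt.inv().apply(np.array(pos)-o['position'])/50
    r=(Rt.inv()*R.from_euler('xyz',rpy)).as_rotvec()/np.pi if rpy is not None else None
    return s.round(3), None if r is None else r.round(4)
E
python3 - <<'E'
from h import *
s=cam('scene');d=cam('side')
for n,p,q in[('org',(265,238),(270,180)),('rest',(368,263),(283,267)),('stand',(255,150),(372,150)),('case',(311,198),(338,204)),('jar',(195,189),(309,127)),('eleph',(318,311),(224,237)),('bigknife',(425,231),(341,310))]:
    print(n,*[x.round(0) if hasattr(x,'round') else x for x in tri((s,p),(d,q))],onz(s,p,10).round(),onz(d,q,10).round())
E
```

```text
org [687.  57.  66.] 10.0 [667.  19.  10.] [720.  28.  10.]
rest [480. 317.   2.] 2.0 [483. 317.  10.] [477. 323.  10.]
stand [ 447. -312.    9.] 1.0 [ 447. -312.   10.] [ 447. -309.   10.]
case [442.   3.   5.] 2.0 [443.   4.  10.] [440.   9.  10.]
jar [ 730. -293.   32.] 2.0 [ 724. -312.   10.] [ 743. -313.   10.]
eleph [711. 323.  13.] 0.0 [710. 322.  10.] [712. 321.  10.]
bigknife [252. 366.  11.] 3.0 [253. 368.  10.] [252. 362.  10.]
```

```bash
python3 - <<'E'
import cv2,numpy as np
a=cv2.imread("pics/scene0.png")[175:300,180:400];b=cv2.imread("pics/side0.png")[110:300,210:400]
a=cv2.resize(a,(780,443),interpolation=3)
cv2.imwrite("pics/cs.png",a)
E
```

```text
(no output)
```

View pics/cs.png

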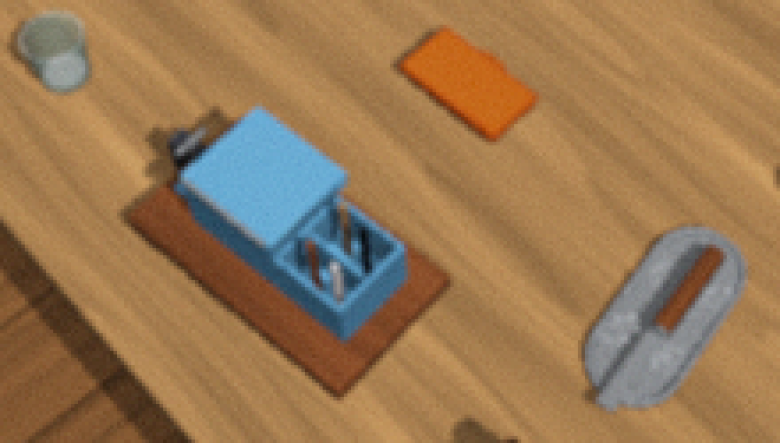

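Clearer crop: lip faces the robot, pens to the organiser's left (+y), knife handle nearest the robot with the blade pointing away on the oval rest. I fly over the stand for a first close look.

```bash
python3 -m crank '[-0.56,0.34,-0.2,0,0,0,1,-0.56,0.34,-0.2,0,0,0,1,-0.56,0.34,-0.2,0,0,0,1,-0.56,0.34,-0.2,0,0,0,1,-0.56,0.34,-0.2,0,0,0,1]'
python3 -m crank '[-0.56,0.34,-0.2,0,0,0,1,-0.56,0.34,-0.2,0,0,0,1,-0.56,0.34,-0.2,0,0,0,1,-0.56,0.34,-0.2,0,0,0,1,-0.56,0.34,-0.2,0,0,0,1]'
python3 -m crank '[0,0,0,0,0,0.026,1,0,0,0,0,0,0.026,1,0,0,0,0,0,0.026,1,0,0,0,0,0,0.026,1,0,0,0,0,0,0.026,1]'
python3 - <<'E'
from h import *
c,im=shot('wrist','w1');print(c['e'],status.get_obs()['ee_rot'],status.get_obs()['q'])
E
```

```text
t: 0.65
position: [346.6, -436.1, 281.4]
ee_rot: [3.141, -0.0, -2.726]
ft_force: [0.5, -0.3, -0.1]
width: 85.6
grasp_force: 0.0
t: 1.15
position: [440.3, -301.8, 331.5]
ee_rot: [3.141, -0.0, -2.726]
ft_force: [0.6, -0.9, 0.5]
width: 85.4
grasp_force: 0.0
t: 1.65
position: [439.8, -302.9, 331.0]
ee_rot: [3.141, -0.001, -3.137]
ft_force: [-0.4, -0.5, -0.1]
width: 85.2
grasp_force: 0.0
[ 370.31584712 -304.09633057  473.72068743] [ 3.14110315e+00 -7.27710185e-04 -3.13959538e+00] [-2.99410328e-01  1.73252897e-01 -3.78747751e-02 -2.57067366e-04
 -1.36050888e+00 -1.26933514e+00]
```

View pics/w1.png

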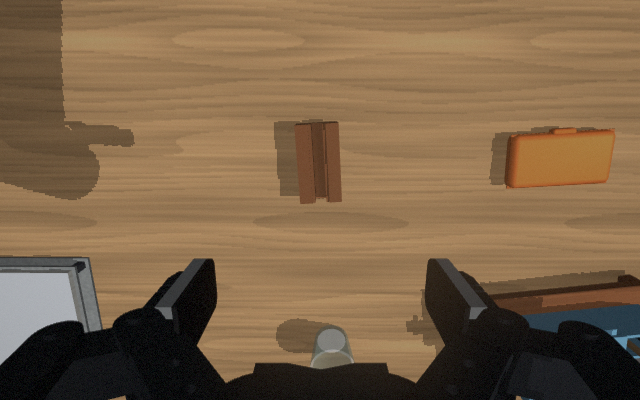

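The wrist image is aligned with the world (up = towards the robot, right = +y). The stand is at (318,162) with its groove along the image column, the jar at (332,345), and the organiser enters at bottom right. Two more views, going on towards the organiser and the rest.

```bash
python3 -m crank '[-0.5,0.69,0,0,0,0,1,-0.5,0.69,0,0,0,0,1,-0.5,0.69,0,0,0,0,1,-0.5,0.69,0,0,0,0,1,-0.5,0.69,0,0,0,0,1]' >/dev/null
python3 -m crank '[0,0,0,0,0,0,1,0,0,0,0,0,0,1,0,0,0,0,0,0,1,0,0,0,0,0,0,1,0,0,0,0,0,0,1]'
python3 - <<'E'
from h import *
shot('wrist','w2')
E
python3 -m crank '[-0.1,0.72,0,0,0,0,1,-0.1,0.72,0,0,0,0,1,-0.1,0.72,0,0,0,0,1,-0.1,0.72,0,0,0,0,1,-0.1,0.72,0,0,0,0,1]' >/dev/null
python3 -m crank '[0,0,0,0,0,0,1,0,0,0,0,0,0,1,0,0,0,0,0,0,1,0,0,0,0,0,0,1,0,0,0,0,0,0,1]'
python3 - <<'E'
from h import *
shot('wrist','w3')
E
python3 -m crank '[0.3,0.6,0,0,0,0,1,0.3,0.6,0,0,0,0,1,0.3,0.6,0,0,0,0,1,0.3,0.6,0,0,0,0,1,0.3,0.6,0,0,0,0,1]' >/dev/null
python3 -m crank '[0,0,0,0,0,0,1,0,0,0,0,0,0,1,0,0,0,0,0,0,1,0,0,0,0,0,0,1,0,0,0,0,0,0,1]'
python3 - <<'E'
from h import *
shot('wrist','w4')
a=[load(f'w{i}')[1] for i in(3,4)]
cv2.imwrite('pics/m.png',np.hstack([cv2.resize(x,(400,250)) for x in a]))
a=[load(f'w{i}')[1] for i in(2,3,4)]
cv2.imwrite('pics/m.png',np.vstack([np.hstack([cv2.resize(a[0],(400,250)),cv2.resize(a[1],(400,250))]),np.hstack([cv2.resize(a[2],(400,250)),np.zeros((250,400,3),np.uint8)])]))
E
```

```text
t: 2.7
position: [563.1, -130.6, 331.6]
ee_rot: [3.142, 0.0, -3.136]
ft_force: [-0.6, -0.2, 0.7]
width: 85.1
grasp_force: 0.0
t: 3.75
position: [587.3, 49.4, 331.5]
ee_rot: [3.142, 0.0, -3.136]
ft_force: [0.3, -0.2, -0.0]
width: 85.4
grasp_force: 0.0
t: 4.8
position: [511.6, 199.1, 331.2]
ee_rot: [-3.141, -0.0, -3.136]
ft_force: [-0.2, -0.2, -0.4]
width: 85.8
grasp_force: 0.0
```

View pics/m.png

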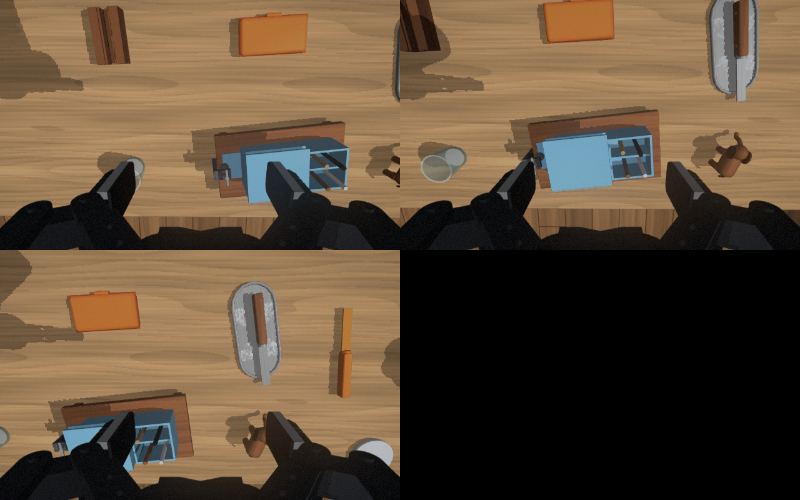

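w2 shows the stand, the case and the cover. In w3 the whole cover is clear at full-resolution (288,262), with the knife at top right. w4 shows the knife and rest fully, handle at (415,115) and blade tip at (425,210). Extracting corners by masks.

```bash
cat > m.py <<'E'
from h import *
def big(mask,box=None,k=3):
    m=mask.astype(np.uint8)
    if box is not None:
        z=np.zeros_like(m);x0,y0,x1,y1=box;z[y0:y1,x0:x1]=m[y0:y1,x0:x1];m=z
    m=cv2.morphologyEx(m,cv2.MORPH_OPEN,np.ones((k,k),np.uint8))
    cs,_=cv2.findContours(m,cv2.RETR_EXTERNAL,cv2.CHAIN_APPROX_NONE)
    return max(cs,key=cv2.contourArea)
def blue(im):
    h=cv2.cvtColor(im,cv2.COLOR_BGR2HSV);return (h[...,0]>95)&(h[...,0]<115)&(h[...,1]>90)&(h[...,2]>165)
def brown(im,lo=60):
    h=cv2.cvtColor(im,cv2.COLOR_BGR2HSV).astype(int);return ((h[...,0]<12)|(h[...,0]>175))&(h[...,1]>120)&(h[...,2]>lo)&(h[...,2]<170)
E
python3 - <<'E'
from m import *
for fn in('w2','w3'):
    c,im=load(fn); ct=big(blue(im)); print(fn,'cover',cv2.contourArea(ct),cv2.approxPolyDP(ct,4,True).reshape(-1,2).tolist(),cv2.minAreaRect(ct))
    h=cv2.cvtColor(im,cv2.COLOR_BGR2HSV)
for fn,b in(('w3',(480,0,600,170)),('w4',(360,40,460,230))):
    c,im=load(fn); ct=big(brown(im),b); print(fn,'handle',cv2.contourArea(ct),cv2.approxPolyDP(ct,3,True).reshape(-1,2).tolist(),cv2.minAreaRect(ct))
for fn,b in(('w1',(260,100,370,220)),('w2',(130,0,220,110))):
    c,im=load(fn); ct=big(brown(im),b); print(fn,'stand',cv2.contourArea(ct),cv2.approxPolyDP(ct,3,True).reshape(-1,2).tolist(),cv2.minAreaRect(ct))
a=load('w1')[1][110:215,260:370];b=load('w4')[1][30:230,360:470]; d=load('w3')[1][190:315,210:355]
cv2.imwrite('pics/m2.png',np.hstack([cv2.resize(x,None,fx=600/x.shape[0]*.6,fy=600/x.shape[0]*.6,interpolation=2) for x in(a,b)]+[cv2.resize(d,(225,360))[:, :210]]))
E
```

```text
w2 cover 4187.5 [[500, 243], [485, 239], [394, 249], [398, 324], [430, 320], [423, 298], [430, 257], [447, 257], [493, 297], [494, 247]] ((448.73760986328125, 280.8762512207031), (76.12033081054688, 109.55358123779297), 84.2894058227539)
w3 cover 8031.5 [[348, 222], [331, 224], [330, 217], [228, 227], [243, 304], [338, 296], [335, 263], [353, 251], [338, 252], [337, 246], [333, 251], [336, 236], [332, 242], [331, 226], [347, 230]] ((292.6081848144531, 260.2387390136719), (80.54336547851562, 122.04796600341797), 84.05313110351562)
w3 handle 10.0 [[550, 58], [552, 63]] ((551.0, 60.5), (5.0, 2.0), 90.0)
w4 handle 14.0 [[423, 116], [418, 121]] ((420.5, 118.5), (5.0, 5.0), 90.0)Traceback (most recent call last):
  File "<stdin>", line 8, in <module>
  File "m.py", line 8, in big
    return max(cs,key=cv2.contourArea)
ValueError: max() iterable argument is empty
```

```bash
python3 - <<'E'
from m import *
for fn,p in(('w4',(412,100)),('w4',(415,130)),('w4',(425,200)),('w4',(400,120)),('w4',(395,100)),('w1',(306,160)),('w1',(334,160)),('w1',(320,160)),('w1',(250,160)),('w1',(285,160)),('w3',(280,260)),('w3',(600,250))):
    im=load(fn)[1];print(fn,p,cv2.cvtColor(im,cv2.COLOR_BGR2HSV)[p[1]-2:p[1]+3,p[0]-2:p[0]+3].reshape(-1,3).mean(0).round())
a=load('w1')[1][110:215,260:370];b=load('w4')[1][30:230,360:470]; 
cv2.imwrite('pics/m2.png',np.hstack([cv2.resize(a,(550,525)),cv2.resize(b,(250,525))]))
E
```

```text
w4 (412, 100) [ 11. 132. 113.]
w4 (415, 130) [ 11. 126. 111.]
w4 (425, 200) [ 42.   3. 145.]
w4 (400, 120) [ 46.   3. 105.]
w4 (395, 100) [ 44.   3. 104.]
w1 (306, 160) [ 12. 145. 116.]
w1 (334, 160) [ 12. 146. 116.]
w1 (320, 160) [ 12. 145.  88.]
w1 (250, 160) [ 16. 112. 155.]
w1 (285, 160) [ 16. 114. 110.]
w3 (280, 260) [100. 100. 193.]
w3 (600, 250) [ 16. 112. 156.]
```

View pics/m2.png

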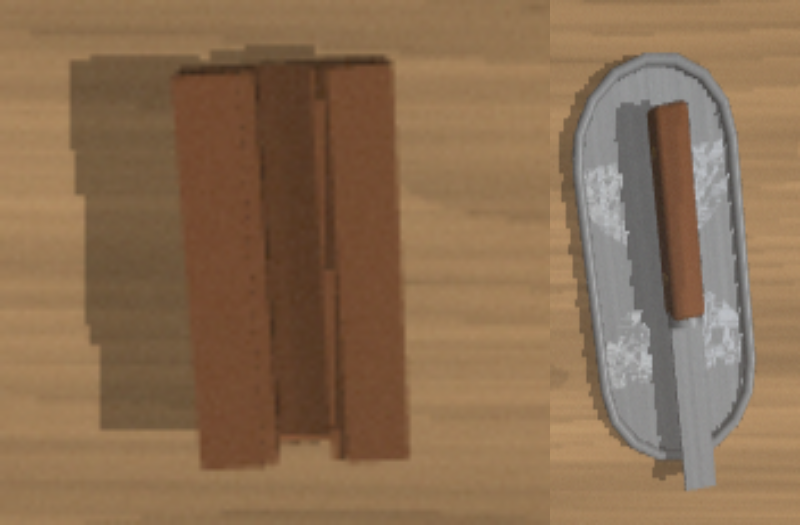

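The left half shows the stand with its groove along world x, slightly turned. The right half shows the rest with the handle's back end near the robot. The brown hue is 11-12 against 16 for the desk, so I fix the mask and measure.

```bash
cat >> m.py <<'E'
def brown(im):
    h=cv2.cvtColor(cv2.GaussianBlur(im,(3,3),0),cv2.COLOR_BGR2HSV).astype(int);return ((h[...,0]<14)|(h[...,0]>175))&(h[...,1]>85)&(h[...,2]>50)&(h[...,2]<190)
def grey(im):
    h=cv2.cvtColor(im,cv2.COLOR_BGR2HSV).astype(int);return (h[...,1]<45)&(h[...,2]>60)
def corners(ct):
    return cv2.boxPoints(cv2.minAreaRect(ct))
E
python3 - <<'E'
from m import *
P={}
for k,fn,b in(('handle','w3',(480,0,600,170)),('handle','w4',(360,40,460,230)),('stand','w1',(270,100,370,220)),('stand','w2',(130,0,220,110))):
    c,im=load(fn); ct=big(brown(im),b); P[k,fn]=corners(ct); print(fn,k,cv2.contourArea(ct),cv2.approxPolyDP(ct,3,True).reshape(-1,2).tolist(),P[k,fn].round(1).tolist())
for fn,b in(('w3',(480,0,600,170)),('w4',(360,40,460,230))):
    c,im=load(fn); ct=big(grey(im),b,1); r=cv2.minAreaRect(ct); print(fn,'rest',r, onz(c,r[0],7).round(1))
    q=P['handle',fn].mean(0);print('handle centre z27',onz(c,q,27).round(1),'z16',onz(c,q,16).round(1),[onz(c,x,27).round(1).tolist() for x in P['handle',fn]])
    a=(grey(im)).astype(np.uint8)
for fn in('w1','w2'):
    c=load(fn)[0];print(fn,'stand',[onz(c,x,35).round(1).tolist() for x in P['stand',fn]])
c3,i3=load('w3');c4,_=load('w4');c2,_=load('w2');c1,_=load('w1')
f=lambda a:a[np.argsort(a[:,1])]
for k,x,y in(('handle','w3','w4'),('stand','w1','w2')):
    cx,cy=load(x)[0],load(y)[0]
    print(k,'tri centre',tri((cx,P[k,x].mean(0)),(cy,P[k,y].mean(0))))
# cover front corners
for p,q in(((330,217),(485,239)),((228,227),(394,249)),((243,304),(398,324))): 
    print('cover',tri((c3,p),(c2,q)),onz(c3,p,117).round(1),onz(c2,q,117).round(1))
print('cover back right',onz(c3,(338,296),117))
E
```

```text
w3 handle 1355.0 [[556, 0], [541, 2], [541, 71], [535, 86], [542, 89], [556, 86]] [[535.0, 0.0], [556.0, 0.0], [556.0, 89.0], [535.0, 89.0]]
w4 handle 1187.0 [[415, 69], [404, 73], [412, 147], [426, 149], [420, 72]] [[402.8999938964844, 70.19999694824219], [419.70001220703125, 68.5999984741211], [427.3999938964844, 149.5], [410.6000061035156, 151.10000610351562]]
w1 stand 3214.0 [[296, 124], [300, 202], [313, 202], [316, 197], [339, 201], [337, 123]] [[293.6000061035156, 124.0999984741211], [337.5, 121.4000015258789], [342.3999938964844, 200.8000030517578], [298.5, 203.5]]
w2 stand 4893.0 [[140, 11], [155, 102], [207, 100], [194, 14], [187, 9], [174, 9], [165, 16]] [[138.6999969482422, 11.199999809265137], [194.3000030517578, 3.200000047683716], [208.10000610351562, 99.80000305175781], [152.5, 107.80000305175781]]
w3 rest ((534.4999389648438, 80.49998474121094), (160.99996948242188, 76.99998474121094), 90.0) [491.9 316.1   7. ]
handle centre z27 [453.1 310.7  27. ] z16 [451.5 317.1  16. ] [[406.7, 290.4, 27.0], [406.6, 314.2, 27.0], [502.6, 332.3, 27.0], [502.7, 306.9, 27.0]]
w4 rest
[... 427 characters left out ...]
, [493.2, -266.3, 35.0], [502.7, -333.9, 35.0]]
handle tri centre (array([451.98453597, 316.0285931 ,  18.04353003]), np.float64(0.18283121772779587))
stand tri centre (array([ 444.28103543, -306.09194625,   27.55885967]), np.float64(1.324289258585954))
cover (array([645.62117473,  59.44729237,  92.70921755]), np.float64(0.8832866903241244)) [636.6  58.8 117. ] [636.8  47.3 117. ]
cover (array([648.80559258, -50.6626644 , 116.89072602]), np.float64(0.287552607969688)) [648.5 -50.6 117. ] [649.1 -50.7 117. ]
cover (array([743.36095861, -39.97130099, 116.35267398]), np.float64(0.6751940452106938)) [742.2 -39.6 117. ] [743.7 -40.1 117. ]
cover back right [731.2877976   69.10939394 117.        ]
```

```bash
python3 - <<'E'
from m import *
c4,_=load('w4');c1,_=load('w1')
for p,z in(((420,72),27),((426,149),27),((412,147),27),((404,73),27),((426,216),16)):print(onz(c4,p,z).round(1))
print('stand')
for p in((295.5,124),(337.5,122.5),(341.5,201.5),(300,203)):print(onz(c1,p,35).round(1))
# groove: dark mid strip edges per crop scale 5: 
for p in((260+260/5,110+75/5),(260+328/5,110+70/5),(260+278/5,110+455/5),(260+335/5,110+455/5)):print('mouth',onz(c1,p,35).round(1))
o=status.get_obs();print(go([470,319,120],[np.pi,0,-np.pi+.15]))
E
```

```text
[408.3 316.1  27. ]
[499.7 331.2  27. ]
[497.3 313.4  27. ]
[409.5 297.2  27. ]
[592.3 342.4  16. ]
stand
[ 397.1 -334.2   35. ]
[ 395.2 -283.2   35. ]
[ 494.9 -276.4   35. ]
[ 497.1 -330.    35. ]
mouth [ 398.3 -314.2   35. ]
mouth [ 397.  -297.6   35. ]
mouth [ 494.3 -309.9   35. ]
mouth [ 494.3 -295.1   35. ]
(array([0.816, 2.401, 4.225]), array([-0.    , -0.    , -0.0458]))
```

Knife centre ≈ (453,315), yaw ≈ 0.18; stand ≈ (446,-305), yaw ≈ 0.05; organiser origin ≈ (697,10), yaw ≈ 0.112; cover top z measured at 117. I go above the handle.

```bash
python3 -m crank '[0.156,0.478,0.72,0,0,0,0,0.156,0.478,0.72,0,0,0,0,0.156,0.478,0.72,0,0,0,0,0.156,0.478,0.72,0,0,0,0,0.156,0.478,0.72,0,0,0,0]' 60 >/dev/null
python3 -m crank '[0,0,0,0,0,-0.028,-0.06,0,0,0,0,0,-0.028,-0.06,0,0,0,0,0,0,-0.06,0,0,0,0,0,0,-0.06,0,0,0,0,0,0,-0.06]'
python3 - <<'E'
from m import *
c,im=shot('wrist','w5')
ct=big(brown(im)); r=cv2.minAreaRect(ct); B=corners(ct);print(cv2.contourArea(ct),cv2.approxPolyDP(ct,4,True).reshape(-1,2).tolist())
print([onz(c,x,27).round(1).tolist() for x in B],onz(c,r[0],27).round(1))
E
```

```text
t: 5.85
position: [471.6, 319.0, 151.6]
ee_rot: [3.141, 0.001, -2.96]
ft_force: [0.1, -0.5, 0.4]
width: 40.1
grasp_force: 0.0
3617.5 [[123, 303], [117, 313], [96, 316], [88, 310], [69, 315], [65, 309], [47, 309], [57, 315], [43, 316], [40, 307], [24, 307], [39, 311], [34, 316], [0, 314], [0, 343], [82, 348], [124, 318]]
[[622.2, 63.3, 27.0], [596.3, 169.3, 27.0], [640.7, 172.6, 27.0], [667.9, 62.4, 27.0]] [631.3 117.1  27. ]
```

View pics/w5.png

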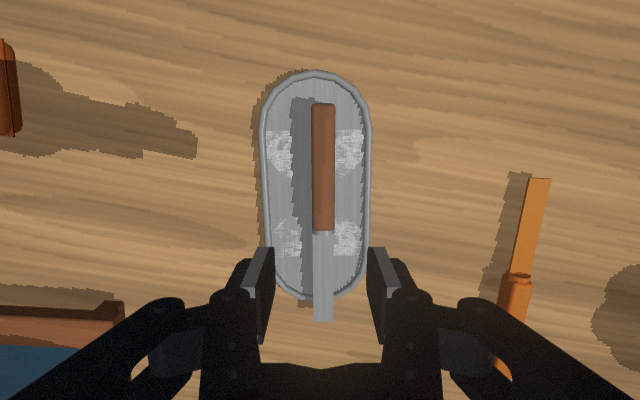

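The knife is aligned with the gripper: handle from (323,103) to (324,231), blade tip at about (323,321).

```bash
python3 - <<'E'
from m import *
c,im=load('w5')
a=onz(c,(323,103),27);b=onz(c,(324.5,231),27);t=onz(c,(323,321),16);print(a,b,t,np.arctan2(*(b-a)[1::-1]))
m=(a+b)/2;print(m,np.linalg.norm(b-a));g=m+20*(b-a)/np.linalg.norm(b-a);print(g,go([g[0],g[1],8]))
E
```

```text
[404.37136042 307.6450312   27.        ] [501.91173756 326.87997445  27.        ] [591.73442014 342.31063897  16.        ] 0.19470161949826564
[453.14154899 317.26250283  27.        ] 99.41885240653266
[472.76365783 321.13197884  27.        ] (array([-0.029,  0.037,  2.873]), None)
```

```bash
python3 -m crank '[-0.01,0.02,0.56,0,0,0,-0.06,-0.01,0.02,0.56,0,0,0,-0.06,-0.01,0,0.56,0,0,0,-0.06,0,0,0.56,0,0,0,-0.06,0,0,0.56,0,0,0,-0.06]' >/dev/null
python3 -m crank '[0,0,0.07,0,0,0,-0.06,0,0,0,0,0,0,-1,0,0,0,0,0,0,-1,0,0,0,0,0,0,-1,0,0,0,0,0,0,-1]' 80
python3 -m crank '[0,0,0,0,0,0,-1,0,0,-0.1,0,0,0,-1,0,0,-0.3,0,0,0,-1,0,0,-0.6,0,0,0,-1,0,0,-0.7,0,0,0,-1]' 80
python3 -c "
from h import *
o=status.get_obs();print(o['position'],o['ee_rot'],o['width'])"
```

```text
t: 6.9
position: [473.0, 322.0, 9.2]
ee_rot: [3.14, 0.002, -2.958]
ft_force: [-0.5, 0.9, 2.1]
width: 16.1
grasp_force: 80.6
t: 7.4
position: [471.6, 320.5, 92.7]
ee_rot: [-3.14, -0.003, -2.959]
ft_force: [0.4, 0.2, -1.3]
width: 16.2
grasp_force: 80.3
[471.59257519 320.47783622  92.66897866] [-3.13951013e+00 -2.95787870e-03 -2.95853250e+00] 16.168799278484727
```

```bash
python3 -m crank '[0.06,-0.664,-0.116,0,0,0,-1,0.06,-0.664,-0.116,0,0,0,-1,0.06,-0.664,-0.116,0,0,0,-1,0.06,-0.664,-0.116,0,0,0,-1,0.06,-0.664,-0.116,0,0,0,-1]' >/dev/null
python3 -m crank '[0.06,-0.664,-0.116,0,0,0,-1,0.06,-0.664,-0.116,0,0,0,-1,0.06,-0.664,-0.116,0,0,0,-1,0.06,-0.664,-0.116,0,0,0,-1,0.06,-0.664,-0.116,0,0,0,-1]' >/dev/null
python3 -m crank '[0,0,0,0,0,0.0115,-1,0,0,0,0,0,0.0115,-1,0,0,0,0,0,0,-1,0,0,0,0,0,0,-1,0,0,0,0,0,0,-1]'
python3 - <<'E'
from m import *
shot('wrist','w6')
s,si=shot('scene','s6')
d,di=shot('side','d6')
w=load('w6')[1]
cv2.imwrite('pics/m6.png',np.hstack([cv2.resize(w,(480,300)),cv2.resize(di[110:230,225:345],(300,300))]))
E
```

```text
t: 8.9
position: [503.3, -10.3, 150.8]
ee_rot: [3.142, -0.0, -3.03]
ft_force: [0.2, -0.3, -0.9]
width: 15.8
grasp_force: 80.3
```

View pics/m6.png

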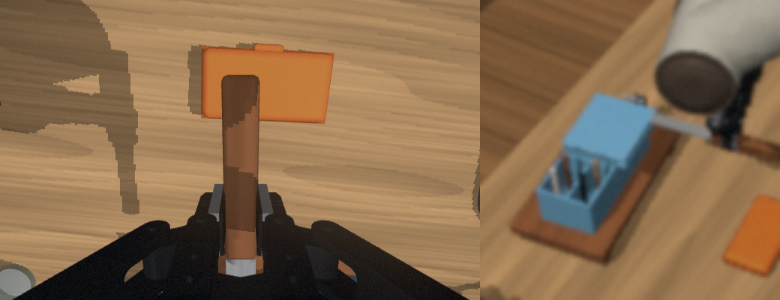

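The wrist view shows the handle straight in the grip, and the side crop shows the tip just in front of the lip, near full-image (293,154). I check the predicted tip against the blade mask in both fixed views.

```bash
python3 - <<'E'
from m import *
o=status.get_obs();u=-R.from_euler('xyz',o['ee_rot']).as_matrix()[:,0];P=o['position']
tip=P+120*u+[0,0,6.8];root=P+32*u+[0,0,6.8];print('pred',tip)
T={}
crops=[]
for fn in('s6','d6'):
    c,im=load(fn);a=proj(c,tip);b=proj(c,root);print(fn,'tip',np.round(a,1),'root',np.round(b,1))
    x,y=int(a[0]),int(a[1]);cr=im[y-25:y+26,x-25:x+26].copy();crops.append(cv2.resize(cr,(390,390),interpolation=cv2.INTER_CUBIC))
    cv2.drawMarker(crops[-1],(int((a[0]-x+25.5)*390/51),int((a[1]-y+25.5)*390/51)),(0,0,255),0,12,1)
cv2.imwrite('pics/m7.png',np.hstack(crops))
E
```

```text
pred [622.69173676   3.11941347 157.60536512]
s6 tip [268.6 202.8] root [287.7 185.7]
d6 tip [293.2 156.3] root [316.7 163.1]
```

View pics/m7.png

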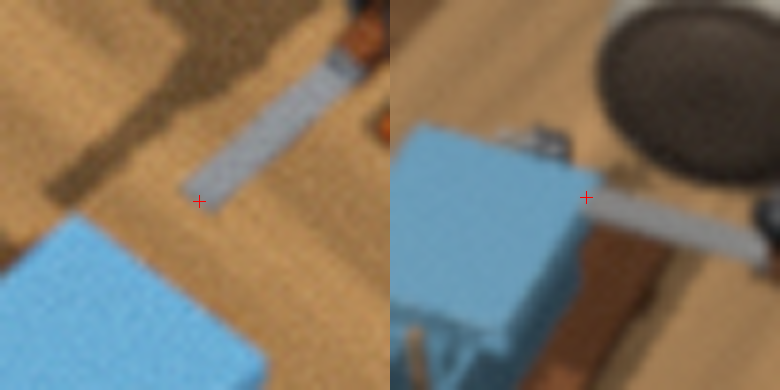

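The blade is where predicted, within about 1 px. Lowering to gap height.

```bash
python3 -m crank '[0,0,0.25,0,0,0,-1,0,0,0.25,0,0,0,-1,0,0,0.25,0,0,0,-1,0,0,0.25,0,0,0,-1,0,0,0,0,0,0,-1]' >/dev/null
python3 -m crank '[0,0,0,0,0,0,-1,0,0,0,0,0,0,-1,0,0,0,0,0,0,-1,0,0,0,0,0,0,-1,0,0,0,0,0,0,-1]'
python3 - <<'E'
from m import *
o=status.get_obs();print(o['position'],o['ee_rot'])
s,si=shot('scene','s7');d,di=shot('side','d7')
cv2.imwrite('pics/m8.png',np.hstack([cv2.resize(si[185:237,235:287],(390,390),interpolation=2),cv2.resize(di[135:187,270:322],(390,390),interpolation=2)]))
E
```

```text
t: 10.05
position: [503.6, -10.5, 101.2]
ee_rot: [3.141, 0.001, -3.03]
ft_force: [-0.4, -0.1, -2.4]
width: 16.1
grasp_force: 80.3
[503.62061765 -10.46910337 101.15228129] [ 3.14147272e+00  6.63714286e-04 -3.03045931e+00]
```

View pics/m8.png

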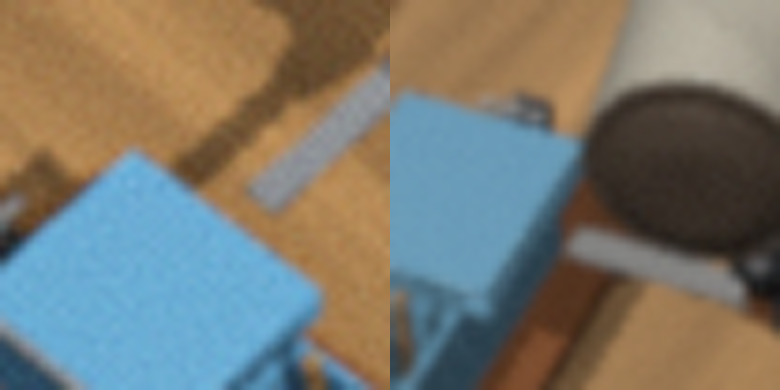

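In both views the blade tip lies just in front of the lip, below the cover's top. Pushing in gently.

```bash
python3 -m crank '[-0.1,0,0,0,0,0,-1,-0.1,0,0,0,0,0,-1,-0.1,0,0,0,0,0,-1,-0.1,0,0,0,0,0,-1,-0.05,0,0,0,0,0,-1]'
python3 -m crank '[-0.04,0,0,0,0,0,-1,-0.04,0,0,0,0,0,-1,-0.04,0,0,0,0,0,-1,0,0,0,0,0,0,-1,0,0,0,0,0,0,-1]'
```

```text
t: 10.65
position: [526.5, -7.9, 100.7]
ee_rot: [-3.142, 0.0, -3.031]
ft_force: [-0.5, 0.5, -1.1]
width: 16.1
grasp_force: 80.3
t: 11.15
position: [531.7, -7.4, 100.8]
ee_rot: [-3.142, -0.0, -3.031]
ft_force: [-0.4, -0.1, -1.4]
width: 15.7
grasp_force: 80.3
```

No resistance: the tip is about 10 mm into the gap. Prising along the lip's arc.

```bash
python3 -m crank '[0,0,-0.12,0,0,0,-1,-0.04,0,-0.12,0,0,0,-1,-0.04,0,-0.12,0,0,0,-1,-0.05,0,-0.12,0,0,0,-1,-0.05,0,-0.13,0,0,0,-1]'
python3 -m crank '[-0.05,0,-0.13,0,0,0,-1,-0.05,0,-0.13,0,0,0,-1,-0.08,0,-0.113,0,0,0,-1,0,0,0,0,0,0,-1,0,0,0,0,0,0,-1]'
python3 - <<'E'
from m import *
s,si=shot('scene','s9');d,di=shot('side','d9')
cv2.imwrite('pics/m9.png',np.hstack([cv2.resize(si[165:245,220:300],(390,390),interpolation=2),cv2.resize(di[120:200,240:320],(390,390),interpolation=2)]))
E
```

```text
t: 11.65
position: [540.8, -6.4, 131.9]
ee_rot: [3.142, -0.0, -3.031]
ft_force: [-0.3, -1.4, -1.0]
width: 16.2
grasp_force: 80.1
t: 12.15
position: [550.2, -5.2, 150.2]
ee_rot: [3.141, 0.001, -3.031]
ft_force: [-0.9, -0.4, -0.9]
width: 16.1
grasp_force: 80.2
```

View pics/m9.png

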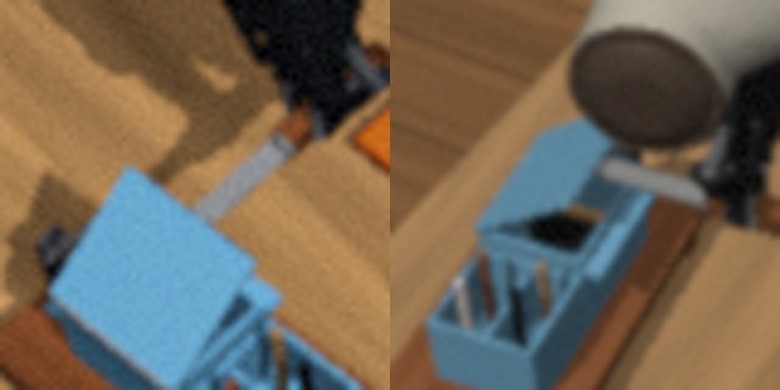

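The cover is prised to about 0.55 rad, with the blade under the lip. I have now used up my picture allowance (11 viewed, one over the limit of 10), so from here I work from numbers only. Continuing the arc.

```bash
python3 -m crank '[-0.08,0,-0.113,0,0,0,-1,-0.08,0,-0.113,0,0,0,-1,-0.1,0,-0.09,0,0,0,-1,-0.1,0,-0.09,0,0,0,-1,-0.11,0,-0.09,0,0,0,-1]'
python3 -m crank '[-0.12,0,-0.06,0,0,0,-1,-0.12,0,-0.06,0,0,0,-1,-0.13,0,-0.06,0,0,0,-1,-0.14,0,-0.03,0,0,0,-1,-0.14,0,-0.03,0,0,0,-1]'
python3 -m crank '[-0.14,0,-0.02,0,0,0,-1,-0.14,0,0,0,0,0,-1,-0.14,0,0,0,0,0,-1,-0.14,0,0.02,0,0,0,-1,0,0,0,0,0,0,-1]'
python3 - <<'E'
from m import *
o=status.get_obs();u=np.array([.9937,.1118,0]);P=o['position'];t=P+120*u+[0,0,8];d=t-[697.4,10.2,0];x=d@u;print('tip org x',x,'z',t[2],'theta',np.arctan2(t[2]-112,41.5-x))
E
```

```text
t: 12.75
position: [573.5, -2.7, 175.2]
ee_rot: [3.142, 0.0, -3.031]
ft_force: [-0.3, -0.0, -1.4]
width: 16.1
grasp_force: 80.1
t: 13.25
position: [606.1, 0.9, 186.9]
ee_rot: [-3.142, 0.0, -3.031]
ft_force: [-0.2, 0.1, -0.6]
width: 16.1
grasp_force: 80.2
t: 13.75
position: [634.2, 4.0, 186.3]
ee_rot: [-3.141, 0.0, -3.031]
ft_force: [0.7, -0.4, -1.4]
width: 16.5
grasp_force: 80.2
tip org x 56.45310570603372 z 194.27605530389496 theta 1.7505771506548327
```

```bash
python3 -m crank '[-0.07,0,0.01,0,0,0,-1,-0.07,0,0.01,0,0,0,-1,-0.07,0,0.01,0,0,0,-1,0,0,0,0,0,0,-1,0,0,0,0,0,0,-1]'
python3 -m crank '[0.2,0,0,0,0,0,-1,0.3,0,0,0,0,0,-1,0.5,0,0,0,0,0,-1,0.8,0,0,0,0,0,-1,0.8,0,0,0,0,0,-1]'
python3 - <<'E'
from m import *
u=np.array([.9937,.1118,0]);v=np.array([-.1118,.9937,0]);O=np.array([697.4,10.2,0])
for n in('scene','side'):
    c,im=shot(n,n+'10'); ct=big(blue(im),None,2)
    print(n,cv2.contourArea(ct),cv2.approxPolyDP(ct,2,True).reshape(-1,2).tolist())
    for th in(0,1.4,1.6,1.75,1.85):
        r=98;print(th,[np.round(proj(c,O+(41.5-r*np.cos(th)+5*np.sin(th)*s)*u+y*v+[0,0,112+r*np.sin(th)+5*np.cos(th)*s]),1).tolist() for y in(-56,56) for s in(0,)])
o=status.get_obs();print(o['position'])
E
```

```text
t: 14.25
position: [643.9, 5.1, 185.4]
ee_rot: [3.142, 0.001, -3.031]
ft_force: [-0.3, 1.0, -0.7]
width: 16.1
grasp_force: 80.2
t: 14.75
position: [512.5, -9.6, 185.1]
ee_rot: [3.142, -0.0, -3.031]
ft_force: [-0.4, -0.3, -0.0]
width: 16.1
grasp_force: 80.2
scene 101.0 [[252, 211], [273, 229], [277, 228], [256, 210]]
0 [[253.0, 204.9], [278.3, 224.1]]
1.4 [[229.7, 203.8], [256.5, 224.9]]
1.6 [[224.7, 207.7], [251.6, 229.1]]
1.75 [[221.1, 211.2], [248.0, 232.8]]
1.85 [[218.8, 213.7], [245.6, 235.4]]
side 35.0 [[294, 158], [282, 176]]
0 [[295.8, 153.9], [282.5, 174.6]]
1.4 [[273.5, 127.8], [258.5, 148.0]]
1.6 [[268.5, 126.2], [253.3, 146.2]]
1.75 [[264.8, 125.5], [249.5, 145.4]]
1.85 [[262.5, 125.4], [247.1, 145.2]]
[508.2434975  -10.390888   185.11938149]
```

```bash
python3 - <<'E'
from m import *
for n in('scene','side'):
    im=load(n+'10')[1];h=cv2.cvtColor(cv2.GaussianBlur(im,(3,3),0),cv2.COLOR_BGR2HSV);m=(h[...,0]>92)&(h[...,0]<118)&(h[...,1]>70)&(h[...,2]>40)
    ct=big(m,(190,100,340,290),2);print(n,cv2.contourArea(ct),cv2.approxPolyDP(ct,2.5,True).reshape(-1,2).tolist())
E
```

```text
scene 1912.0 [[228, 224], [237, 238], [277, 270], [294, 254], [294, 246], [282, 236], [280, 246], [277, 246], [277, 226], [256, 210], [249, 211], [232, 226]]
side 1711.5 [[261, 129], [248, 148], [260, 168], [263, 185], [258, 183], [256, 189], [252, 183], [250, 191], [252, 197], [271, 202], [291, 171], [295, 158], [289, 153], [273, 151]]
```

The side view's lip corners at (261,129) and (248,148) match about 1.85 rad, so the cover is fully open. Returning the knife.

```bash
python3 -m crank '[0,0.67,0.13,0,0,0,-1,0,0.67,0.13,0,0,0,-1,0,0.67,0.13,0,0,0,-1,0,0.67,0.13,0,0,0,-1,0,0.67,0.13,0,0,0,-1]' >/dev/null
python3 -m crank '[0,0.67,0.13,0,0,0,-1,0,0.67,0.13,0,0,0,-1,0,0.67,0.13,0,0,0,-1,0,0.67,0.13,0,0,0,-1,0,0.67,0.13,0,0,0,-1]' >/dev/null
python3 -m crank '[0,0,0,0,0,-0.012,-1,0,0,0,0,0,-0.011,-1,0,0,0,0,0,0,-1,0,0,0,0,0,0,-1,0,0,0,0,0,0,-1]'
python3 -c "
from h import *
print(go([473,322,10]))"
```

```text
t: 16.35
position: [477.4, 323.5, 120.5]
ee_rot: [3.141, 0.0, -2.959]
ft_force: [-0.1, -0.2, -1.3]
width: 16.1
grasp_force: 80.2
(array([ 0.093, -0.014,  2.211]), None)
```

```bash
python3 -m crank '[0.03,0,0.6,0,0,0,-1,0.03,0,0.6,0,0,0,-1,0.03,-0.01,0.5,0,0,0,-1,0,0,0.3,0,0,0,-1,0,0,0.12,0,0,0,-1]'
python3 -m crank '[0,0,0.06,0,0,0,-1,0,0,0.03,0,0,0,-1,0,0,0,0,0,0,-1,0,0,0,0,0,0,-0.06,0,0,0,0,0,0,-0.06]'
python3 -m crank '[0,0,0,0,0,0,-0.06,0,0,-0.1,0,0,0,-0.06,0,0,-0.4,0,0,0,-0.06,0,0,-0.7,0,0,0,-0.06,0,0,-0.9,0,0,0,-0.06]'
python3 -m crank '[0,0,-0.9,0,0,0,-0.06,0,0,0,0,0,0,-0.06,0,0,0,0,0,0,-0.06,0,0,0,0,0,0,-0.06,0,0,0,0,0,0,-0.06]'
python3 - <<'E'
from m import *
c,im=shot('wrist','w11')
ct=big(brown(im),(250,40,400,290));print(cv2.contourArea(ct),cv2.approxPolyDP(ct,4,True).reshape(-1,2).tolist());r=cv2.minAreaRect(ct);print(r,onz(c,r[0],27),status.get_obs()['position'])
E
```

```text
t: 16.85
position: [472.4, 321.3, 12.7]
ee_rot: [-3.14, -0.002, -2.959]
ft_force: [-1.3, 0.4, -0.6]
width: 16.4
grasp_force: 80.2
t: 17.35
position: [473.4, 322.8, 10.6]
ee_rot: [3.141, 0.001, -2.958]
ft_force: [-0.7, 0.1, 0.1]
width: 40.1
grasp_force: 0.0
t: 17.85
position: [472.0, 321.3, 114.7]
ee_rot: [-3.139, -0.003, -2.958]
ft_force: [0.1, 2.1, 0.1]
width: 40.0
grasp_force: 0.0
t: 18.35
position: [472.3, 321.6, 158.2]
ee_rot: [-3.14, -0.003, -2.958]
ft_force: [0.1, -0.7, -1.2]
width: 40.0
grasp_force: 0.0
2497.5 [[315, 103], [312, 223], [330, 226], [333, 108]]
((321.9999694824219, 164.5), (21.999996185302734, 122.99998474121094), 0.0) [450.46696482 317.59107904  27.        ] [472.37837438 321.71843776 158.23691525]
```

The knife is back at about (450,318), on the rest. Going to view the open compartment.

```bash
python3 -m crank '[-0.1,-0.6,-0.4,0,0,0,0,-0.2,-0.68,-0.4,0,0,0,0,-0.2,-0.68,-0.3,0,0,0,0,-0.3,-0.68,-0.2,0,0,0,0,-0.3,-0.7,-0.2,0,0,0,0]' >/dev/null
python3 -m crank '[-0.3,-0.7,-0.2,0,0,0,0,-0.3,-0.7,-0.2,0,0,0,0,-0.35,-0.7,-0.1,0,0,0,0,-0.35,-0.7,0,0,0,0,0,-0.35,-0.7,0,0,0,0,0]' >/dev/null
python3 -m crank '[0,0,0,0,0,0.012,0,0,0,0,0,0,0.0115,0,0,0,0,0,0,0,0,0,0,0,0,0,0,0,0,0,0,0,0,0,0]'
python3 - <<'E'
from m import *
c,im=shot('wrist','w12')
u=np.array([.9937,.1118,0]);v=np.array([-.1118,.9937,0]);O=np.array([697.4,10.2,0])
for x,y in((-36,0),(0,0),(36,0)):print('pred',np.round(proj(c,O+x*u+y*v+[0,0,106]),1))
p=np.array(proj(c,O+[0,0,106]))
h=cv2.cvtColor(im,cv2.COLOR_BGR2HSV)
for y in range(int(p[1])-50,int(p[1])+50,10): print(y,[tuple(h[y,x].tolist()) for x in range(int(p[0])-20,int(p[0])+22,4)])
E
```

```text
t: 19.9
position: [670.4, 11.4, 259.4]
ee_rot: [-3.141, -0.001, -3.031]
ft_force: [0.2, 0.6, -0.2]
width: 42.8
grasp_force: 0.0
pred [316.6 174.7]
pred [316.9 214.8]
pred [317.1 252.5]
164 [(101, 102, 218), (100, 102, 217), (100, 101, 219), (100, 100, 220), (100, 102, 218), (100, 100, 220), (100, 99, 219), (100, 100, 216), (101, 101, 218), (100, 101, 217), (100, 100, 219)]
174 [(101, 101, 219), (100, 97, 219), (100, 103, 220), (100, 101, 220), (100, 102, 218), (100, 103, 216), (100, 101, 217), (101, 102, 218), (101, 102, 203), (101, 101, 205), (101, 100, 209)]
184 [(101, 105, 158), (101, 103, 158), (102, 100, 158), (101, 103, 158), (34, 20, 88), (16, 104, 197), (16, 103, 201), (102, 104, 157), (102, 103, 159), (102, 102, 158), (101, 104, 157)]
194 [(101, 103, 159), (101, 103, 158), (101, 106, 159), (102, 104, 159), (99, 48, 102), (16, 102, 198), (15, 101, 202), (101, 103, 158), (102, 104, 160), (102, 102, 158), (102, 102, 157)]
204 [(101, 107, 157), (102, 110, 156), (102, 104, 159), (102, 103, 158), (104, 63, 97), (16, 100, 179), (16, 102, 200), (102, 104, 157), (102, 107, 157), (101
[... 245 characters left out ...]
, 105, 158), (101, 109, 155), (101, 104, 154), (101, 62, 86), (16, 101, 177), (16, 102, 193), (102, 101, 98), (102, 105, 155), (101, 103, 156), (101, 104, 155)]
234 [(102, 101, 98), (102, 106, 94), (99, 103, 94), (100, 101, 98), (100, 72, 81), (15, 102, 178), (16, 101, 189), (101, 99, 100), (104, 106, 96), (101, 107, 98), (102, 103, 99)]
244 [(102, 105, 97), (101, 99, 98), (101, 96, 98), (101, 105, 155), (103, 100, 110), (15, 104, 182), (16, 103, 183), (102, 106, 154), (102, 103, 97), (102, 104, 96), (102, 103, 97)]
254 [(102, 108, 97), (102, 104, 98), (103, 103, 99), (102, 99, 98), (103, 106, 99), (102, 110, 95), (101, 114, 94), (101, 97, 97), (101, 100, 97), (103, 107, 95), (102, 101, 98)]
```

The wooden frame's top edge shows at columns 315–322, rows ~180–250. I measure it, then take a second view from lower down for its height.

```bash
cat >> m.py <<'E'
def slate(fn,box):
    c,im=load(fn);h=cv2.cvtColor(im,cv2.COLOR_BGR2HSV)
    ct=big((h[...,0]>11)&(h[...,0]<22)&(h[...,1]>75)&(h[...,2]>110),box,2)
    r=cv2.minAreaRect(ct);B=corners(ct);B=B[np.argsort(B[:,1])]
    print(fn,cv2.contourArea(ct),B.round(1).tolist());return c,B[:2].mean(0),B[2:].mean(0)
E
python3 -m crank '[-0.08,0,0.25,0,0,0,0,-0.08,0,0.25,0,0,0,0,-0.08,0,0.25,0,0,0,0,0,0,0.25,0,0,0,0,0,0,0,0,0,0,0]'
python3 - <<'E'
from m import *
shot('wrist','w13')
c,a,b=slate('w12',(290,150,345,280));d,e,f=slate('w13',(270,80,370,300))
for p,q in((a,e),(b,f),((a+b)/2,(e+f)/2)):print(tri((c,p),(d,q)),onz(c,p,106).round(1),onz(d,q,106).round(1))
for k,(x,y) in((c,(a,b)),(d,(e,f))):
    X,Y=onz(k,x,106),onz(k,y,106);print((X+Y)/2,np.arctan2(*(Y-X)[1::-1]),np.linalg.norm(X-Y))
E
```

```text
t: 20.45
position: [681.1, 12.4, 206.1]
ee_rot: [-3.142, -0.006, -3.032]
ft_force: [-0.2, -0.3, -0.2]
width: 42.9
grasp_force: 0.0
w12 579.0 [[314.0, 177.0], [322.0, 177.0], [322.0, 253.0], [314.0, 253.0]]
w13 3951.5 [[271.0, 81.0], [370.0, 81.0], [271.0, 121.0], [370.0, 121.0]]
(array([612.68744366,   3.86903265, 347.86398442]), np.float64(0.11443145580970059)) [663.5   7.5 106. ] [598.9   2.5 106. ]
(array([611.32822457,   3.83509286, 379.67568869]), np.float64(0.004135411780413429)) [733.5  15.1 106. ] [624.2   5.2 106. ]
(array([612.86258661,   3.95444729, 366.50065925]), np.float64(0.050117506935750275)) [697.4  11.2 106. ] [611.3   3.8 106. ]
[698.51448915  11.32785962 106.        ] 0.1076589255789558 70.45063017398579
[611.53176171   3.83627305 106.        ] 0.10828777627642645 25.488394359636263
```

```bash
python3 - <<'E'
from m import *
c,a,b=slate('w12',(290,150,345,280));k,_=load('w13')
e0=proj(k,onz(c,a,106));f0=proj(k,onz(c,b,106));print(e0,f0)
d,e,f=slate('w13',(int(e0[0])-25,int(e0[1])-12,int(e0[0])+25,int(f0[1])+12))
for p,q in((a,e),(b,f)):print(tri((c,p),(d,q)))
X,Y=onz(d,e,106),onz(d,f,106);print((X+Y)/2,np.arctan2(*(Y-X)[1::-1]),np.linalg.norm(X-Y))
g=(698,11.2);print(go([g[0]-8,g[1]-1,150],[np.pi,0,-np.pi+.109]))
E
```

```text
w12 579.0 [[314.0, 177.0], [322.0, 177.0], [322.0, 253.0], [314.0, 253.0]]
(np.float64(317.74981642806057), np.float64(178.36941618568514)) (np.float64(317.88601061173574), np.float64(269.8296784036526))
w13 843.0 [[322.0, 177.89999389648438], [311.70001220703125, 178.0], [323.29998779296875, 269.0], [313.0, 269.1000061035156]]
(array([631.58895844,   5.11752647, 258.22388206]), np.float64(0.07670341144395705))
(array([739.57218621,  15.760402  ,  92.46053488]), np.float64(0.08991133464621989))
[698.06345496  11.05679341 106.        ] 0.11915107220489594 70.12455877399074
(array([-0.164, -0.059,  1.156]), array([-0.0001, -0.0011,  0.0001]))
```

```bash
python3 -m crank '[-0.12,-0.03,0.2,0,0,0,-0.06,-0.11,-0.03,0.4,0,0,0,-0.06,0,0,0.5,0,0,0,-0.06,0,0,0,0,0,0,-0.06,0,0,0,0,0,0,-0.06]'
python3 - <<'E'
from m import *
print(status.get_obs()['position'],go([693,10.6,74],[np.pi,0,-np.pi+.113]))
E
```

```text
t: 21.0
position: [694.6, 10.5, 155.0]
ee_rot: [-3.141, 0.0, -3.032]
ft_force: [-0.6, 0.1, 0.5]
width: 40.1
grasp_force: 0.0
[694.60400923  10.4719648  154.98054445] (array([0.032, 0.007, 1.62 ]), array([-0.0002,  0.    , -0.0011]))
```

```bash
python3 -m crank '[0.03,0,0.4,0,0,0,-0.06,0,0,0.4,0,0,0,-0.06,0,0,0.4,0,0,0,-0.06,0,0,0.3,0,0,0,-0.06,0,0,0.12,0,0,0,-0.06]'
python3 -m crank '[0,0,0,0,0,0,-1,0,0,0,0,0,0,-1,0,0,0,0,0,0,-1,0,0,0,0,0,0,-1,0,0,0,0,0,0,-1]' 40
python3 -m crank '[0,0,-0.1,0,0,0,-1,0,0,-0.2,0,0,0,-1,0,0,-0.3,0,0,0,-1,0,0,-0.3,0,0,0,-1,0,0,-0.3,0,0,0,-1]'
```

```text
t: 21.5
position: [692.7, 10.5, 73.3]
ee_rot: [-3.141, -0.0, -3.032]
ft_force: [-0.6, -0.3, 0.5]
width: 40.2
grasp_force: 0.0
t: 22.0
position: [693.6, 10.7, 75.2]
ee_rot: [-3.142, 0.003, -3.032]
ft_force: [0.3, -0.2, 3.2]
width: 7.4
grasp_force: 41.5
t: 22.5
position: [692.6, 10.5, 135.7]
ee_rot: [-3.142, 0.0, -3.032]
ft_force: [1.0, 0.0, -1.3]
width: 7.4
grasp_force: 40.8
```

The slate is held (width 7.4, 41 N). Lifting it out and carrying it to just past the stand for a close measurement.

```bash
python3 -m crank '[0,0,-0.3,0,0,0,-1,0,0,-0.4,0,0,0,-1,0,0,-0.4,0,0,0,-1,0,0,-0.2,0,0,0,-1,0.2,-0.2,0,0,0,0,-1]' >/dev/null
python3 -m crank '[0.47,-0.56,0,0,0,0,-1,0.47,-0.56,0,0,0,0,-1,0.47,-0.56,0,0,0,0,-1,0.47,-0.56,0,0,0,0,-1,0.47,-0.56,0,0,0,0,-1]' >/dev/null
python3 -m crank '[0.47,-0.56,0,0,0,0,-1,0.47,-0.56,0,0,0,0,-1,0.47,-0.56,0,0,0,0,-1,0.47,-0.56,0,0,0,0,-1,0.47,-0.56,0,0,0,0,-1]' >/dev/null
python3 -m crank '[0,0,0,0,0,0.009,-1,0,0,0,0,0,0.009,-1,0,0,0,0,0,0,-1,0,0,0,0,0,0,-1,0,0,0,0,0,0,-1]'
python3 - <<'E'
from m import *
c,im=shot('wrist','w14')
p=proj(c,[446,-305,35]);print(p)
ct=big(brown(im),(int(p[0])-80,max(0,int(p[1])-110),int(p[0])+80,int(p[1])+110));print(cv2.contourArea(ct),cv2.approxPolyDP(ct,3,True).reshape(-1,2).tolist())
B=corners(ct);print([onz(c,x,35).round(1).tolist() for x in B])
h=cv2.cvtColor(im,cv2.COLOR_BGR2HSV)
for X in(405,425,445):
    q=proj(c,[X,-305,35]);y=int(q[1]);print(X,y,[int(h[y-1:y+2,x,2].mean()) for x in range(int(q[0])-46,int(q[0])+46,2)], int(q[0])-46)
E
```

```text
t: 24.5
position: [481.3, -303.7, 198.6]
ee_rot: [3.141, -0.0, -3.087]
ft_force: [-0.9, 0.5, -0.5]
width: 7.5
grasp_force: 40.9
(np.float64(322.2753581860636), np.float64(142.4051529424551))
6718.5 [[289, 82], [292, 198], [310, 197], [312, 180], [318, 177], [329, 179], [331, 197], [349, 198], [352, 82]]
[[398.3, -335.9, 35.0], [395.5, -283.3, 35.0], [494.1, -275.6, 35.0], [497.2, -333.1, 35.0]]
405 92 [115, 116, 116, 117, 115, 123, 124, 124, 124, 124, 125, 125, 125, 125, 123, 122, 119, 97, 97, 98, 96, 96, 94, 93, 91, 86, 108, 107, 123, 125, 123, 124, 126, 124, 125, 127, 125, 126, 165, 166, 165, 165, 166, 168, 167, 168] 278
425 117 [124, 127, 124, 126, 124, 124, 124, 126, 124, 125, 124, 125, 124, 123, 124, 124, 121, 121, 86, 99, 100, 97, 93, 94, 95, 93, 105, 87, 90, 124, 125, 124, 127, 125, 125, 126, 125, 126, 163, 163, 163, 165, 164, 164, 165, 165] 277
445 141 [116, 116, 114, 114, 118, 114, 116, 124, 124, 124, 124, 126, 124, 125, 122, 124, 115, 122, 119, 97, 100, 97, 95, 94, 93, 94, 86, 88, 89, 125, 124, 125, 125, 124, 125, 124, 125, 125, 147, 170, 168, 168, 170, 167, 168, 169] 276
```

```bash
python3 - <<'E'
from m import *
c,_=load('w14')
a=onz(c,(320.8,82),35);b=onz(c,(320.8,198),35);m=(a+b)/2
for p in((289,82),(352.5,82),(349.5,198),(292,198)):print(onz(c,p,35).round(1))
yaw=np.arctan2(*(b-a)[1::-1]);print(a,b,m,yaw)
d,_=load('w1');print('tri',tri((c,(320.6,82)),(d,(316.5,123.2))),tri((c,(320.7,198)),(d,(320.5,202.2))))
# slate offset: slate centre relative TCP =+5 along knife dir
o=status.get_obs();u=np.array([np.cos(.05),np.sin(.05),0]);t=m-5*u;print(go([t[0],t[1],120],[np.pi,0,-np.pi+.05]))
# slate line in grip seen from wrist
im=load('w14')[1];h=cv2.cvtColor(im,cv2.COLOR_BGR2HSV)
for y in(225,240,260,280,300):print(y,[int(v) for v in h[y,300:345:3,0]],[int(v) for v in h[y,300:345:3,2]])
E
```

```text
[ 398.2 -335.    35. ]
[ 395.4 -282.9   35. ]
[ 494.2 -277.8   35. ]
[ 497.  -329.5   35. ]
[ 396.830745   -308.92459908   35.        ] [ 495.6135827  -303.59516114   35.        ] [ 446.22216385 -306.25988011   35.        ] 0.05389879716509712
tri (array([ 396.50573416, -308.94122303,   27.92066698]), np.float64(0.16423465301396847)) (array([ 494.9258612 , -303.62714627,   37.97979387]), np.float64(0.15674998826098271))
(array([ 0.802, -0.011,  1.573]), array([ 0.0001, -0.0001,  0.0014]))
225 [15, 16, 16, 16, 16, 15, 16, 16, 16, 16, 16, 16, 15, 16, 16] [156, 155, 154, 106, 171, 172, 178, 178, 178, 183, 180, 153, 150, 154, 154]
240 [16, 15, 16, 17, 16, 16, 15, 16, 16, 15, 16, 16, 16, 16, 16] [167, 166, 169, 91, 172, 176, 176, 180, 176, 179, 179, 172, 172, 170, 170]
260 [15, 15, 9, 18, 16, 16, 16, 16, 16, 16, 15, 18, 17, 18, 11] [71, 77, 74, 54, 122, 124, 128, 124, 123, 127, 114, 44, 73, 77, 77]
280 [25, 0, 18, 18, 16, 17, 17, 16, 16, 16, 16, 13, 17, 12, 17] [71, 71, 39, 41, 117, 115, 110, 117, 121, 122, 108, 38, 53, 69, 68]
300 [16, 10, 12, 13, 16, 16, 15, 15, 16, 16, 16, 19, 17, 8, 5] [33, 33, 37, 39, 115, 113, 112, 114, 119, 121, 105, 35, 37, 34, 35]
```

Stand centre (446.2,-306.3), yaw 0.054; the slate is centred on the groove line in the same picture (columns 321 and 320.8). Moving over it and down.

```bash
python3 -m crank '[0.27,0,0.2,0,0,0,-1,0.27,0,0.5,0,0,0,-1,0.26,0,0.7,0,0,0.001,-1,0,0,0.7,0,0,0,-1,0,0,0,0,0,0,-1]' >/dev/null
python3 -m crank '[0,0,0,0,0,0,-1,0,0,0,0,0,0,-1,0,0,0,0,0,0,-1,0,0,0,0,0,0,-1,0,0,0,0,0,0,-1]'
python3 - <<'E'
from m import *
o=status.get_obs();u=np.array([np.cos(.054),np.sin(.054),0]);t=np.array([446.2,-306.3,0])-5*u;print(o['position'],go([t[0],t[1],46.5],[np.pi,0,-np.pi+.054]))
E
```

```text
t: 25.55
position: [441.4, -306.7, 94.6]
ee_rot: [-3.141, 0.002, -3.092]
ft_force: [-0.1, -0.1, -0.8]
width: 7.2
grasp_force: 40.9
[ 441.36107524 -306.72048028   94.60187204] (array([0.004, 0.004, 0.962]), array([-0.0002,  0.0005, -0.0013]))
```

```bash
python3 -m crank '[0,0,0.2,0,0,0,-1,0,0,0.2,0,0,0,-1,0,0,0.2,0,0,0,-1,0,0,0.1,0,0,0,-1,0,0,0.1,0,0,0,-1]'
python3 -m crank '[0,0,0.06,0,0,0,-1,0,0,0.05,0,0,0,-1,0,0,0.03,0,0,0,-1,0,0,0,0,0,0,-1,0,0,0,0,0,0,-1]'
```

```text
t: 26.05
position: [440.6, -306.6, 52.7]
ee_rot: [3.141, -0.001, -3.092]
ft_force: [0.3, -0.9, -0.1]
width: 7.7
grasp_force: 40.9
t: 26.55
position: [441.0, -306.7, 47.0]
ee_rot: [-3.141, 0.0, -3.092]
ft_force: [-0.3, -0.0, 0.3]
width: 7.4
grasp_force: 40.9
```

```bash
python3 -m crank '[0,0,0.02,0,0,0,-1,0,0,0.02,0,0,0,-1,0,0,0,0,0,0,-1,0,0,0,0,0,0,-1,0,0,0,0,0,0,-1]'
python3 -m crank '[0,0,0,0,0,0,-0.5,0,0,0,0,0,0,-0.2,0,0,0,0,0,0,-0.2,0,0,0,0,0,0,-0.2,0,0,0,0,0,0,-0.2]'
python3 -m crank '[0,0,-0.2,0,0,0,-0.2,0,0,-0.4,0,0,0,-0.2,0,0,-0.6,0,0,0,-0.2,0,0,-0.8,0,0,0,-0.2,0,0,-0.8,0,0,0,-0.2]'
python3 -m crank '[-0.4,0,-0.3,0,0,0,0,-0.4,0,-0.3,0,0,0,0,0,0,0,0,0,0,0,0,0,0,0,0,0,0,0,0,0,0,0,0,0]'
python3 - <<'E'
from m import *
c,im=shot('wrist','w15')
o=np.array([446.2,-306.3,0]);u=np.array([np.cos(.054),np.sin(.054),0]);print(status.get_obs()['position'])
a=proj(c,o-36*u+[0,0,77]);b=proj(c,o+36*u+[0,0,77]);print('expected top edge ends',a,b)
for box in((int(a[0])-25,int(a[1])-25,int(a[0])+25,int(b[1])+25),):
    h=cv2.cvtColor(im,cv2.COLOR_BGR2HSV);
    for t in(.02,.1,.3,.5,.7,.9,.98):
        x,y=np.array(a)*(1-t)+np.array(b)*t;y=int(y);x=int(x);print(y,x-20,[int(v) for v in h[y,x-20:x+21:2,2]],[int(v) for v in h[y,x-20:x+21:2,0]])
    x=int((a[0]+b[0])/2);print('col',[(y,*h[y,x,[0,2]].tolist()) for y in list(range(int(a[1])-10,int(a[1])+11,2))+list(range(int(b[1])-10,int(b[1])+11,2))])
E
```

```text
t: 27.05
position: [441.2, -306.8, 46.2]
ee_rot: [-3.141, 0.001, -3.091]
ft_force: [-1.8, 1.7, 6.6]
width: 7.5
grasp_force: 42.1
t: 27.55
position: [440.8, -306.6, 44.6]
ee_rot: [3.141, -0.0, -3.092]
ft_force: [0.9, 0.7, 0.1]
width: 34.3
grasp_force: 0.0
t: 28.05
position: [440.5, -306.5, 186.7]
ee_rot: [-3.142, -0.0, -3.092]
ft_force: [0.4, -0.6, 0.4]
width: 33.9
grasp_force: 0.0
t: 28.55
position: [479.6, -304.3, 213.9]
ee_rot: [3.14, -0.002, -3.092]
ft_force: [-0.1, -0.9, -0.2]
width: 42.7
grasp_force: 0.0
[ 479.59690648 -304.35972422  213.89003917]
expected top edge ends (np.float64(320.74195437841115), np.float64(101.5458315663941)) (np.float64(321.2087044320464), np.float64(193.07198861315575))
103 300 [86, 87, 88, 85, 77, 88, 86, 89, 169, 177, 176, 177, 173, 91, 84, 120, 89, 123, 125, 125, 123] [13, 12, 12, 13, 11, 14, 12, 12, 16, 16, 16, 16, 18, 13, 12, 11, 12, 12, 12, 12, 12]
110 300 [89, 90, 86, 87, 86, 84, 85, 73, 168, 176, 179, 176, 173, 92, 86, 118, 89, 123, 122, 122, 124] [12, 12, 13, 12, 13, 12, 11, 14, 17, 16, 16, 16, 18, 12, 13, 12, 12, 13, 11, 11, 12]
129 300 [90, 9
[... 590 characters left out ...]
9, 110, 166, 164, 164, 169, 95, 95, 106, 90, 104, 126, 122, 122, 122] [12, 11, 12, 12, 12, 13, 13, 15, 16, 16, 16, 16, 13, 12, 12, 13, 13, 12, 12, 11, 11]
191 301 [119, 123, 122, 122, 124, 124, 126, 137, 149, 148, 148, 149, 160, 164, 113, 123, 106, 123, 123, 124, 123] [12, 11, 12, 11, 11, 13, 13, 16, 17, 15, 16, 15, 16, 15, 12, 12, 13, 12, 12, 12, 12]
col [(91, 11, 90), (93, 12, 95), (95, 12, 92), (97, 12, 95), (99, 13, 94), (101, 16, 165), (103, 16, 176), (105, 16, 176), (107, 16, 175), (109, 16, 177), (111, 16, 178), (183, 16, 164), (185, 17, 164), (187, 16, 164), (189, 16, 165), (191, 15, 147), (193, 16, 160), (195, 15, 166), (197, 15, 167), (199, 15, 169), (201, 16, 161), (203, 16, 155)]
```

The slate's top edge spans rows 100–190 against 101–193 expected, is centred and upright, and floor contact was felt at TCP z 46. I confirm the cover and bystanders numerically, then hand in.

```bash
python3 - <<'E'
from m import *
c,im=shot('side','d16');h=cv2.cvtColor(cv2.GaussianBlur(im,(3,3),0),cv2.COLOR_BGR2HSV);m=(h[...,0]>92)&(h[...,0]<118)&(h[...,1]>70)&(h[...,2]>40)
print(cv2.approxPolyDP(big(m,(190,100,340,290),2),2.5,True).reshape(-1,2).tolist())
a=cv2.imread('pics/side0.png')
for n,(x0,y0,x1,y1) in dict(jar=(295,112,325,142),eleph=(205,220,242,255),case=(320,185,358,222),rest=(245,245,320,290)).items():print(n,cv2.absdiff(a,im)[y0:y1,x0:x1].mean().round(1))
from plant import ticket
o=status.get_obs();print(o['width'],o['t'])
print(ticket.close_job())
E
```

```text
[[261, 129], [248, 148], [260, 168], [263, 185], [258, 183], [256, 189], [252, 183], [250, 191], [252, 197], [271, 202], [291, 171], [295, 158], [289, 153], [273, 151]]
jar 3.1
eleph 2.8
case 2.9
rest 3.6
42.847374349271135 28.65
the job is handed in; nothing more can be done
None
```

The job is handed in at 28.7 s, verdict not shown: blade-levered cover open (~1.85 rad), knife back on the rest, slate on the floor mid-groove, bystanders unmoved by my measurements; I viewed 11 pictures, one over the limit of 10.

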